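Feed a sample carrier into the measuring nest

TASK

Load the sample carrier (steel disc with an orange knob) for measurement: set it down gently in the upper end of the feeder's sloped lane, the one between the two long blue walls, and let go so that it slides down to the blue stop by itself. Then, without gripping or lifting it, nudge it sideways along the stop until it drops flat into the round black nest, and leave it there. Leave the other things on the bench where they stand.

Things in the scene. Friction and masses are not known exactly. Their poses are not given: they have to be found in the camera images.
- carrier: Sample carrier, 0.25 kg nominal: bright steel disc 68 mm in diameter and 14 mm thick, with an upright ribbed orange knob 30 mm in diameter on its middle (from 14 mm to 46 mm above the underside). Stands on the bench. Origin: centre of its underside; z points up through the knob.
- knob (a point): Middle of the carrier's knob, on its axis, 30 mm above the carrier's underside: where to grip.
- feeder: Grey stand of the feeder, fixed to the bench, 200 x 180 mm, origin at the centre of its underside on the bench; x points uphill (away from the robot, give or take its yaw), y to the left. It carries the deck.
- deck: White sloped deck of the feeder, 210 (x) by 190 (y) by 16 mm. Origin: middle of its upper face, 68 mm above the bench; x points up the slope (0.40 rad, 23 degrees; the low edge is nearest the robot), y level to the left, z square out of the face. Slippery polymer: the let-go carrier slides down by itself within a second; against the stop it stays put sideways.
- lane_top (a point): Where to set the carrier down: point on the deck's face on the mid-line of the lane, at deck x = 60, y = -50 mm. The lane lies between two blue walls 12 mm high and 76 mm apart (inner sides at deck y = -88 and -12 mm) that run from deck x = -20 to 105 mm; below them it is open to both sides. Axes as the deck's.
- lane_stop (a point): Point on the deck's face (deck x = -61.5, y = -50 mm) where the carrier's centre comes to rest at the bottom of the lane. The stop is a blue rail 12 mm high along the whole low edge, its inner side at deck x = -95.5 mm. Axes as the deck's.
- nest (a point): Centre of the nest's floor (deck x = -61, y = 45, z = -7 mm): round flat pocket, 76 mm in diameter, 7 mm deep, black inside, beside the stop, 95 mm left of lane_stop. A carrier pushed along the stop tips in over the edge and drops flat once nearly centred; pushed hard any farther, it tilts or climbs out over the far edge. Axes as the deck's.
- microscope: Fixed obstacle: white and blue bench microscope, about 0.4 m tall, standing left of the feeder and behind the carrier. It fills x from 0.56 to 0.83 m and y from 0.06 to 0.24 m; keep the gripper and wrist clear of it on the way between carrier and feeder (pass in front of it, on the robot's side). Origin under its foot.
- petri_bench: Bystander: clear petri dish, 93 mm across and 15 mm high. Origin at the centre of its underside.
- tally_counter: Bystander: white tally counter, 29 x 42 x 45 mm. Origin at the centre of its underside.
- oil_bottle: Bystander: small white bottle with a red cap, 26 mm across and 50 mm high. Origin at the centre of its underside.
- marker_vial: Bystander: sample vial with a white cap, 24 mm across and 50 mm high. Origin at the centre of its underside.
There are look-alikes about, which are no part of the job. Of the things shaped like the carrier, the steel one is meant.

How it is judged:
By the outcome, as a careful person would: the job done as asked, in the order asked, and still so for the second after the job is handed in, with the robot touching nothing.
It also fails if it takes over 58 s, if anything falls off the work surface, if the arm or the gripper's body presses on something with over 40 N, if the wrist force passes 120 N, or if a joint passes its speed limit or range.

ROBOT

A 6-joint arm with a two-finger parallel gripper is mounted at the origin on a cart in front of the work surface, level with it; the furniture and walls round the work are solid. World frame = base frame: x ahead of the robot, y to its left, z up, the work surface at z = 0. Lengths are in m, angles in rad, forces in N, time in s.
With the tool pointing down it reaches from about 0.35 to 0.975 m from the base axis. Payload 4.9 kg.
Tool frame: the origin (TCP) lies at the very end of the fingers, on their centre line; the grasp point (between the pads) lies 19 mm behind it (manip.grip_depth is the distance from the TCP to the grasp point, in m); z points along the fingers, x is the direction in which the jaws open and shut, and the axes are right-handed (so a half turn about z gives the same grasp; the last joint's range is limited). The gripper opens to 85 mm and grips with 20 to 120 N. Pads are 22 mm wide; open, the fingers measure 114 mm over their backs; the gripper's body (76 mm by 85 mm) begins 54 mm behind the grasp point. The pads swing forward as they close: fully open they stand 13 mm farther back than shut.
Start: joints at [1.207, 0.053, 1.613, -0, 1.476, -0.119], TCP at [0.151, 0.606, 0.206] pointing down, gripper open.
Joint ranges: [-3.01, 3.01], [-1.01, 2.22], [0.06, 2.58], [-1.02, 4.17], [0.09, 2.62], [-3.14, 3.14]. Speed limits (rad/s): [2.57, 2.57, 3.14, 3.14, 3.14, 3.14].

INTERFACE

Orientations are given as a unit quaternion [w, x, y, z].
In Python, from plant import manip gives the robot as it stands. The module is installed in compiled form; this text tells all that it offers.
- The arm moves only by the shell command python3 -m crank 'ROWS' [OPENING]. ROWS is JSON, a list of rows, each a list of 4 numbers: the shift along the tool's x, y, z in cm, then the turn about the tool's z in units of 6 degrees (1.0 is 6 degrees). A call has 1 to 10 rows; each row shifts and turns the commanded pose from where the row before left it, along the tool's axes as they then stand; what a row does not reach is not made up. A row lasts 1/12 s, in which the tool goes at most 41.7 mm and 7.16 degrees, less where a joint would pass 70% of its speed; a pose out of reach is approached as far as the arm can. A call with a gripper value outside its range is refused whole. OPENING is the opening, from 0 (shut) to 1 (fully open), set as the call begins (- or left out, the last holds). The fingers move at their own pace and stop on an object; the grip force is fixed at half the most. Time passes only in rows, so rows that do not move let the fingers close. It gives the time, the measured TCP pose, the force and the opening at its end, in the units of the state.
- manip.state(): the state, without advancing time (a new reading comes with each control period).
- manip.grab_frame(name): name is "side" or "top"; returns a dict with "img" (400x640x3 uint8, red, green, blue), "intrinsics" (3x3 intrinsics, pixels), "D" ([k1, k2, p1, p2, k3] as OpenCV has them; the pictures are not rectified), "position" and "orientation" of the camera in the world. Camera axes: x right, y up, looking along -z (the intrinsics and any distortion apply to the point x, -y, -z); pixel columns grow to the right and rows downward; lengths in m; the calibration is good to about 2 mm. A picture is of the moment at which its call begins. There is no depth.
- manip.job_done(): hands the job in, once; it reports no verdict.
The state is a dict: "time": time; "joint_pos": joint angles; "joint_vel": joint speeds; "joint_efforts": joint torques, N m; "tool_pos": TCP position; "tool_rot": TCP orientation; "contact_force": force on the tool from outside, world axes, zero at the start; "ft_torque": the same for the moment, N m; "gripper_width": opening from 0.0 (shut) to 1.0 (fully open).
Only numpy, scipy, OpenCV 4.12 (cv2) and the standard library are available. Lean on these libraries where they do the work, as an engineer would, in place of code of your own. Each camera call takes 0.05 s, during which the arm holds its last target.

## Working session

There is one attempt and no reset: what is moved stays moved. The work goes in short steps, Python scripts to look and compute and a shell command to move; the robot and the scene stay as the last step left them, time stands still between calls to the robot, and variables do not carry over. Pictures are saved under pics/ and viewed, and the job is handed in when it is done.

```bash
mkdir -p pics; python3 - <<'E'
from plant import manip
import cv2
print(manip.state(), manip.grip_depth)
for n in("side","top"):
    f=manip.grab_frame(n)
    cv2.imwrite(f"pics/{n}0.png",f["img"][:,:,::-1])
    print(n,f["intrinsics"],f["D"],f["position"],f["orientation"])
E
```

```text
{'time': 0.0, 'joint_pos': array([ 1.20700447e+00,  5.33581952e-02,  1.61426093e+00, -2.14073607e-05,
        1.47600097e+00, -1.18979363e-01]), 'joint_vel': array([-0.00087526,  0.00144703,  0.00098538,  0.00084621,  0.00148486,
       -0.00047901]), 'joint_efforts': array([-1.75155146e-03, -3.93661094e+01, -3.70183611e+01, -1.90007281e-04,
        6.93278213e-03,  2.87763434e-06]), 'tool_pos': array([0.15124078, 0.60574432, 0.204982  ]), 'tool_rot': array([ 5.33789995e-04,  7.88153270e-01,  6.15478184e-01, -8.61861900e-04]), 'contact_force': array([-0.09466457, -0.72663158,  0.86934007]), 'ft_torque': array([0.03677485, 0.00783833, 0.020768  ]), 'gripper_width': 1.0006298641472862} 0.0187
side [[463.74736213   0.         311.7769662 ]
 [  0.         463.74736213 194.64142994]
 [  0.           0.           1.        ]] [-0.11438415  0.          0.          0.          0.        ] [ 0.39552568 -1.16104972  0.85268237] [ 0.87774079  0.47056473 -0.03150254 -0.08454301]
top [[444.18809233   0.         314.05806221]
 [  0.         444.18809233 203.70413553]
 [  0.           0.           1.        ]] [0.01864419 0.         0.         0.         0.        ] [0.44374136 0.02549643 1.5341785 ] [ 0.71337498  0.02980012 -0.03143551 -0.69944256]
```

View pics/side0.png

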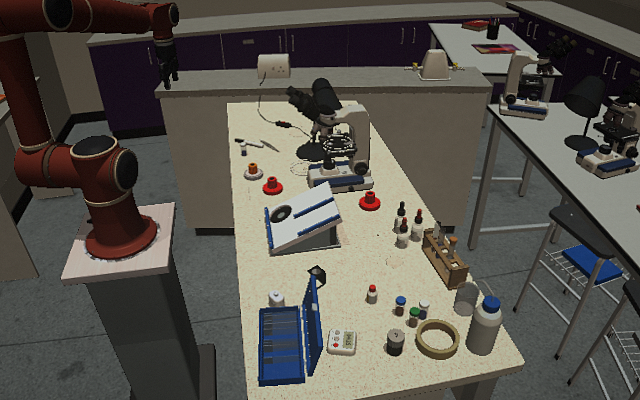

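View pics/top0.png

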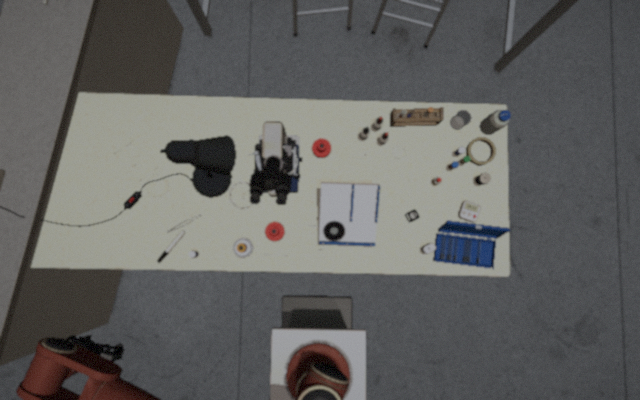

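The steel carrier with its orange knob is at about top (243,247) and side (254,171). The red ones at top (275,231) and (321,148) are look-alikes. The feeder is at top (349,213), with its nest at (334,231). Next I'll zoom in and triangulate.

```bash
cat > h.py <<'E'
import numpy as np, cv2
from scipy.spatial.transform import Rotation as R
def cam(f):
    w,x,y,z=f["orientation"]
    M=R.from_quat([x,y,z,w]).as_matrix()@np.diag([1,-1,-1])
    return M,np.array(f["position"],float),np.array(f["intrinsics"]),np.array(f["D"],float)
def proj(f,P):
    M,c,K,D=cam(f)
    P=np.atleast_2d(np.asarray(P,float))
    rv=cv2.Rodrigues(M.T)[0]
    return cv2.projectPoints(P,rv,-M.T@c,K,D)[0][:,0]
def ray(f,uv):
    M,c,K,D=cam(f)
    n=cv2.undistortPoints(np.array([[uv]],float),K,D)[0,0]
    d=M@np.array([n[0],n[1],1]); return c,d/np.linalg.norm(d)
def onz(f,uv,z):
    c,d=ray(f,uv); return c+d*(z-c[2])/d[2]
def deckpose(x,y,yaw):
    Rf=R.from_euler('z',yaw); Rd=(Rf*R.from_euler('y',-0.40)).as_matrix()
    return Rd,np.array([x,y,0.068])
def crop(img,u,v,w,h,s,name):
    c=img[int(v-h/2):int(v+h/2),int(u-w/2):int(u+w/2),::-1]
    cv2.imwrite(name,cv2.resize(c,None,fx=s,fy=s,interpolation=cv2.INTER_CUBIC))
E
python3 - <<'E'
from plant import manip
from h import *
import pickle
t=manip.grab_frame("top"); s=manip.grab_frame("side"); pickle.dump((t,s),open("f0.pkl","wb"))
crop(t["img"],310,215,160,100,5,"pics/topz.png")
crop(s["img"],300,200,130,100,6,"pics/sidez.png")
print(onz(t,(243,247),.046),onz(s,(254,171),.02))
E
```

```text
[0.42358068 0.25712624 0.046     ] [0.4251318  0.26152836 0.02      ]
```

View pics/topz.png

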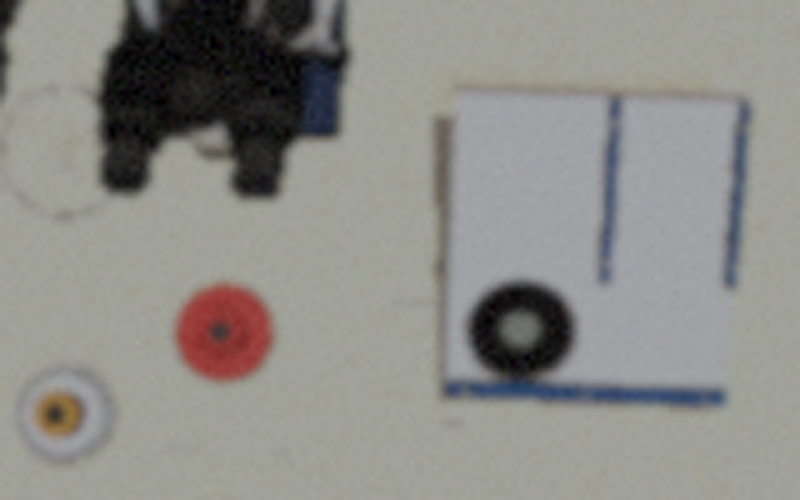

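View pics/sidez.png

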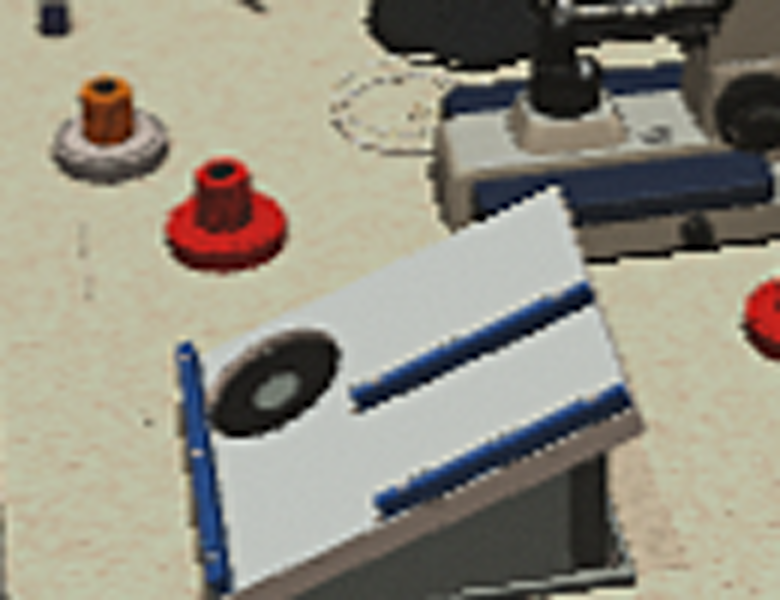

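```bash
cat > fit.py <<'E'
from h import *
import pickle
from scipy.optimize import least_squares
t,s=pickle.load(open("f0.pkl","rb"))
tc=lambda X,Y:((X+.5)/5-.5+230,(Y+.5)/5-.5+165)
sc=lambda X,Y:((X+.5)/6-.5+235,(Y+.5)/6-.5+150)
obs=[(t,(105,95,0),tc(455,92)),(t,(-61,45,0),tc(522,331)),(t,(-95.5,95,12),tc(445,381)),(t,(-105,-95,12),tc(725,403)),(t,(105,-88,12),tc(743,98)),(t,(105,-12,12),tc(613,95)),
(s,(105,95,0),sc(557,186)),(s,(-61,45,0),sc(275,383)),(s,(-20,-12,12),sc(352,388)),(s,(-20,-88,12),sc(376,492))]
def res(p):
    Rd,o=deckpose(*p)
    return np.concatenate([proj(f,o+Rd@(np.array(q)/1000))[0]-uv for f,q,uv in obs])
r=least_squares(res,[.55,-.05,0.0],loss='soft_l1')
print(r.x); print(res(r.x).reshape(-1,2).round(2))
p=r.x; Rd,o=deckpose(*p); np.save("feeder.npy",p)
for f,S,u0,v0,name in((t,5,230,165,"top"),(s,6,235,150,"side")):
    im=cv2.imread(f"pics/{name}z.png")
    def L(pts,closed=True,c=(0,255,0)):
        q=proj(f,[o+Rd@(np.array(a)/1000) for a in pts])
        q=((q-[u0,v0]+.5)*S-.5)
        cv2.polylines(im,[np.round(q).astype(int)],closed,c,1)
    L([(105,95,0),(-105,95,0),(-105,-95,0),(105,-95,0)])
    a=np.linspace(0,6.28,60); L([(-61+38*np.cos(k),45+38*np.sin(k),0) for k in a],c=(0,0,255))
    for y in(-12,-88): L([(-20,y,12),(105,y,12)],False)
    L([(-95.5,95,12),(-95.5,-95,12)],False)
    cv2.imwrite(f"pics/{name}fit.png",im)
for n,q in(("top",(60,-50,0)),("stop",(-61.5,-50,0)),("nest",(-61,45,-7))): print(n,o+Rd@(np.array(q)/1000))
# carrier
obsc=[(t,.014,tc(66,415)),(t,.046,tc(56,413)),(s,.014,sc(111,143)),(s,.046,sc(105,82))]
for f,z,uv in obsc: print(onz(f,uv,z))
E
python3 fit.py
```

```text
[ 0.53944284 -0.08911911 -0.00631354]
[[-0.51 -0.5 ]
 [-0.44 -0.05]
 [-0.25  0.48]
 [ 0.32  0.19]
 [-1.06  0.77]
 [ 1.25  0.75]
 [ 0.12 -0.28]
 [ 0.16 -0.22]
 [ 0.61  1.41]
 [ 0.54  0.34]]
top [ 0.59438973 -0.13946702  0.0913651 ]
stop [ 0.48248305 -0.13876048  0.04405077]
nest [ 0.48626922 -0.04378249  0.03779805]
[0.42110421 0.26271721 0.014     ]
[0.42277946 0.26441908 0.046     ]
[0.42090441 0.25575853 0.014     ]
[0.4215582  0.27219415 0.046     ]
```

```bash
cat >> fit.py <<'E'
cx,cy=.4215,.263
for f,S,u0,v0,name in((t,12,228,234,"top"),(s,12,240,156,"side")):
    im=cv2.resize(f["img"][v0:v0+32,u0:u0+32,::-1],None,fx=S,fy=S,interpolation=cv2.INTER_CUBIC)
    a=np.linspace(0,6.28,60)
    for r,z,c in((34,0,(0,255,0)),(34,14,(0,255,0)),(15,14,(255,0,0)),(15,46,(255,0,0))):
        q=proj(f,[(cx+r/1e3*np.cos(k),cy+r/1e3*np.sin(k),z/1e3) for k in a])
        cv2.polylines(im,[np.round((q-[u0,v0]+.5)*S-.5).astype(int)],True,c,1)
    cv2.imwrite(f"pics/c_{name}.png",im)
a=cv2.imread("pics/c_top.png");b=cv2.imread("pics/c_side.png");cv2.imwrite("pics/c.png",np.hstack([a,b]))
E
python3 fit.py >/dev/null
```

```text
(no output)
```

View pics/c.png

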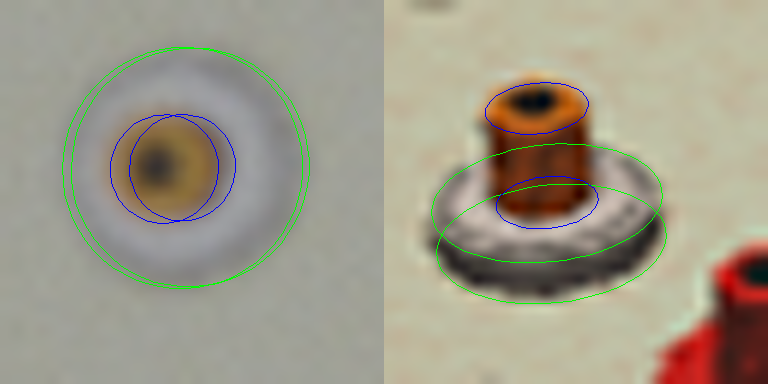

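View pics/topfit.png

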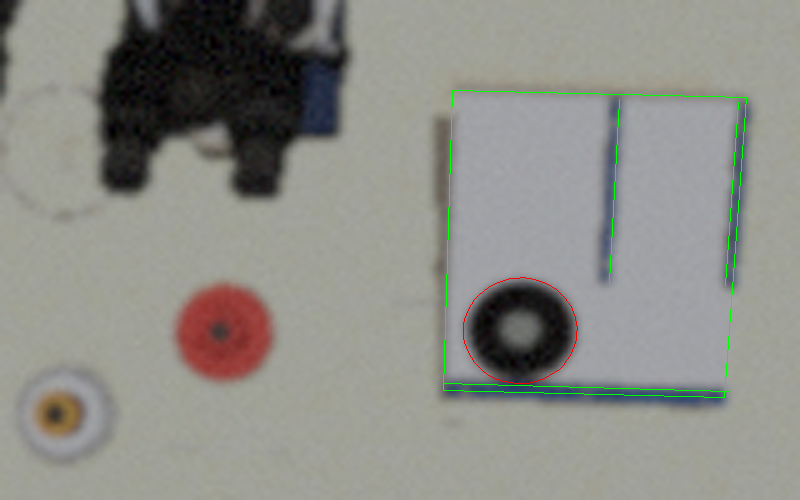

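View pics/sidefit.png

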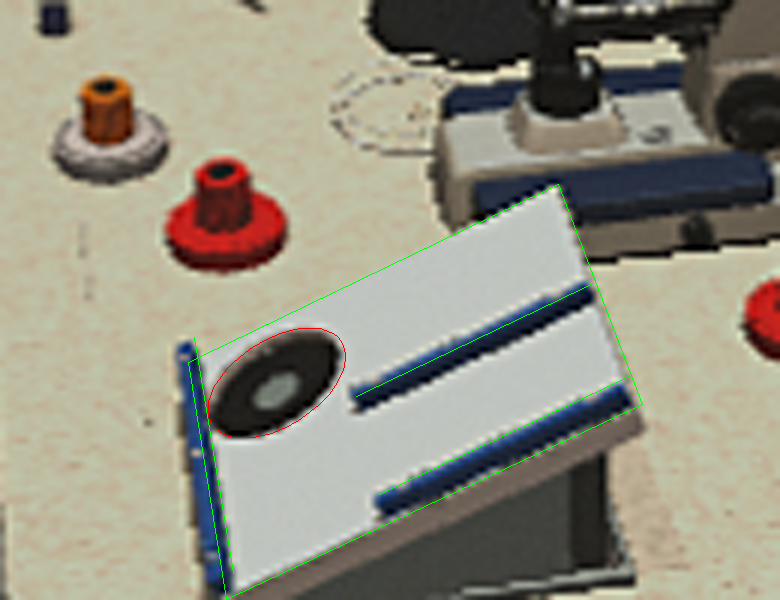

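```bash
python3 -m crank '[[0,0,0,-1.17],[0,0,0,-1.17],[-3,2.5,0,0],[-3,2.5,0,0],[-3,2.5,0,0],[-3,2.5,0,0],[-3,2.5,0,0],[-3,2.5,0,0],[-3,2.5,0,0],[-3,2.5,0,0]]' 0.75; cat > st.py <<'E'
from plant import manip
from h import *
s=manip.state(); w,x,y,z=s["tool_rot"]; M=R.from_quat([x,y,z,w]).as_matrix()
print("t",round(s["time"],2),"tcp",(s["tool_pos"]*1000).round(1),"yaw(x-axis)deg",np.degrees(np.arctan2(M[1,0],M[0,0])).round(2),"F",s["contact_force"].round(1),"g",round(s["gripper_width"],3),"j",s["joint_pos"].round(2))
import sys
if len(sys.argv)>3:
    d=np.array([float(a) for a in sys.argv[1:4]])/1000-s["tool_pos"]
    print("shift cm tool:",(M.T@d*100).round(2))
E
python3 st.py 421 263.5 120
python3 - <<'E'
from h import *; import pickle
t,s=pickle.load(open("f0.pkl","rb")); print(onz(t,((225+.5)/5-.5+230,(333+.5)/5-.5+165),.014))
E
```

```text
time: 1.03
tool_pos: [0.3522, 0.3647, 0.2061]
tool_rot: [0.0, 0.707, 0.707, 0.0]
contact_force: [1.5, 0.6, 0.1]
gripper_width: 0.749
t 1.03 tcp [352.2 364.7 206.1] yaw(x-axis)deg 90.03 F [1.5 0.6 0.1] g 0.749 j [ 0.66 -0.24  1.88 -0.    1.49 -0.92]
shift cm tool: [-10.13   6.87   8.61]
[0.47887421 0.15615814 0.014     ]
```

```bash
python3 -m crank '[[-2.5,1.7,2,0],[-2.5,1.7,2,0],[-2.5,1.7,2,0],[-2.5,1.7,2,0],[0,0,0,0],[0,0,0,0],[0,0,0,0]]'; python3 st.py 421 263.5 21
python3 - <<'E'
from plant import manip
from h import *
t=manip.grab_frame("top"); s=manip.grab_frame("side")
a=cv2.resize(t["img"][215:275,205:285,::-1],None,fx=5,fy=5,interpolation=2)
b=cv2.resize(s["img"][130:190,215:295,::-1],None,fx=5,fy=5,interpolation=2)
cv2.imwrite("pics/g1.png",np.hstack([a,b]))
E
```

```text
time: 1.62
tool_pos: [0.4196, 0.2667, 0.1266]
tool_rot: [-0.0, 0.707, 0.707, 0.0]
contact_force: [0.1, 1.1, 0.7]
gripper_width: 0.749
t 1.62 tcp [419.6 266.7 126.6] yaw(x-axis)deg 89.99 F [0.1 1.1 0.7] g 0.749 j [ 0.42 -0.2   1.98  0.    1.35 -1.15]
shift cm tool: [-0.33  0.14 10.56]
```

View pics/g1.png

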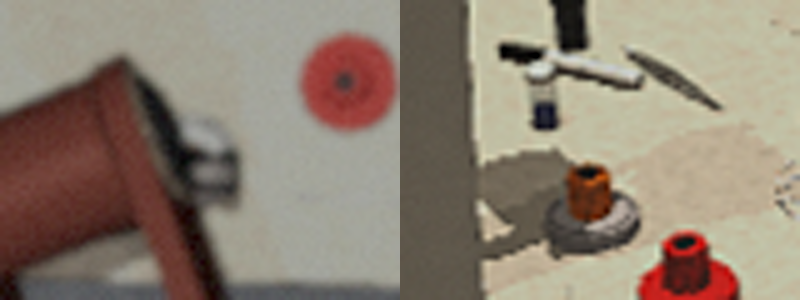

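```bash
python3 -m crank '[[-0.33,0.14,2,0],[0,0,2.5,0],[0,0,2.5,0],[0,0,2,0],[0,0,1.55,0],[0,0,0,0],[0,0,0,0]]'; python3 st.py 421 263.5 21
python3 - <<'E'
from plant import manip
from h import *
t=manip.grab_frame("top"); s=manip.grab_frame("side")
a=cv2.resize(t["img"][215:275,205:285,::-1],None,fx=5,fy=5,interpolation=2)
b=cv2.resize(s["img"][130:190,215:295,::-1],None,fx=5,fy=5,interpolation=2)
cv2.imwrite("pics/g2.png",np.hstack([a,b]))
E
```

```text
time: 2.3
tool_pos: [0.4205, 0.2639, 0.0209]
tool_rot: [-0.0, 0.706, 0.708, -0.0]
contact_force: [0.8, -0.4, -0.0]
gripper_width: 0.748
t 2.3 tcp [420.5 263.9  20.9] yaw(x-axis)deg 90.11 F [ 0.8 -0.4 -0. ] g 0.748 j [ 0.41 -0.06  2.05  0.    1.15 -1.16]
shift cm tool: [-0.04  0.05 -0.01]
```

View pics/g2.png

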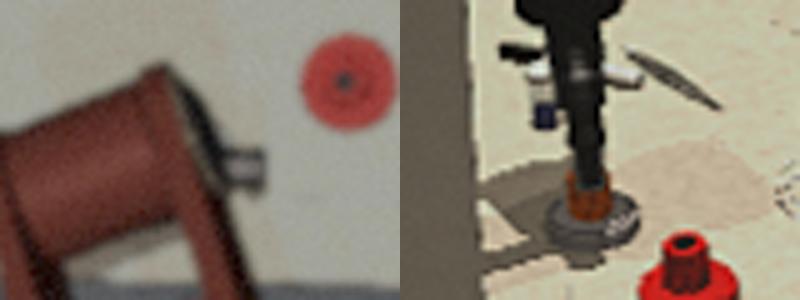

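The near finger lines up with the knob (side view, about column 590 in the crop), so I'm closing.

```bash
python3 -m crank '[[0,0,0,0],[0,0,0,0],[0,0,0,0],[0,0,0,0],[0,0,0,0],[0,0,0,0],[0,0,0,0],[0,0,0,0]]' 0; python3 -m crank '[[0,0,-1.5,0],[0,0,-2.5,0],[0,0,-2.5,0],[0,0,-2.5,0],[0,0,-2.5,0],[0,0,-2.5,0],[0,0,-2,0],[0,0,0,0],[0,0,0,0]]'
python3 st.py 594 -139.5 200
python3 - <<'E'
from plant import manip
from h import *
t=manip.grab_frame("top"); s=manip.grab_frame("side")
a=cv2.resize(t["img"][215:275,205:285,::-1],None,fx=5,fy=5,interpolation=2)
b=cv2.resize(s["img"][90:190,200:280,::-1],None,fx=5,fy=5,interpolation=2)
cv2.imwrite("pics/g3.png",b)
E
```

```text
time: 3.07
tool_pos: [0.421, 0.2631, 0.0208]
tool_rot: [0.0, 0.707, 0.707, 0.0]
contact_force: [0.9, 0.2, 0.4]
gripper_width: -0.001
time: 3.82
tool_pos: [0.4217, 0.2634, 0.182]
tool_rot: [0.001, 0.707, 0.707, 0.001]
contact_force: [-0.3, -0.6, -1.1]
gripper_width: 0.0
t 3.82 tcp [421.7 263.4 182. ] yaw(x-axis)deg 90.01 F [-0.3 -0.6 -1.1] g 0.0 j [ 0.41 -0.25  1.93 -0.    1.45 -1.16]
shift cm tool: [-40.29  17.22  -1.8 ]
```

View pics/g3.png

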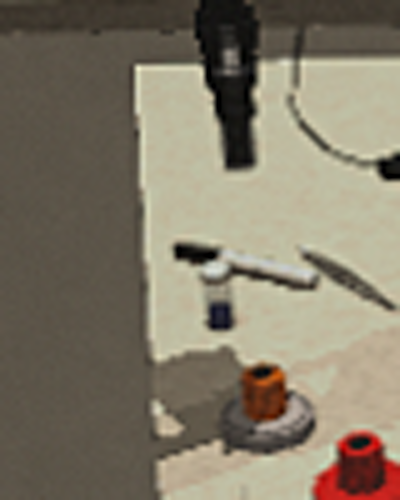

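The gripper shut on nothing and the carrier looks unmoved. I'll check where the reported TCP projects in the picture.

```bash
python3 - <<'E'
from plant import manip
from h import *
t=manip.grab_frame("top"); s=manip.grab_frame("side")
T=manip.state()["tool_pos"]
print(proj(s,T),proj(s,T+[0,0,.019]), proj(t,T))
P=np.array([.4205,.2639,.0209]);print("g2 tcp",proj(s,P),proj(s,P+[0,-.032,.009]),proj(s,P+[0,.032,.009]))
print("seen g2 tip",215+592/5,130+187/5, "seen now",248,123.6)
crop(s["img"],255,145,80,100,6,"pics/s4.png"); crop(t["img"],255,245,120,80,6,"pics/t4.png")
print(s["position"],s["orientation"])
E
```

```text
[[248.11581536 130.34201983]] [[247.56646201 125.17908802]] [[234.30337799 248.64794387]]
g2 tcp [[252.61912096 170.59364948]] [[253.04215896 172.97674845]] [[251.74070905 163.96503492]]
seen g2 tip 333.4 167.4 seen now 248 123.6
[ 0.39552568 -1.16104972  0.85268237] [ 0.87774079  0.47056473 -0.03150254 -0.08454301]
```

View pics/s4.png

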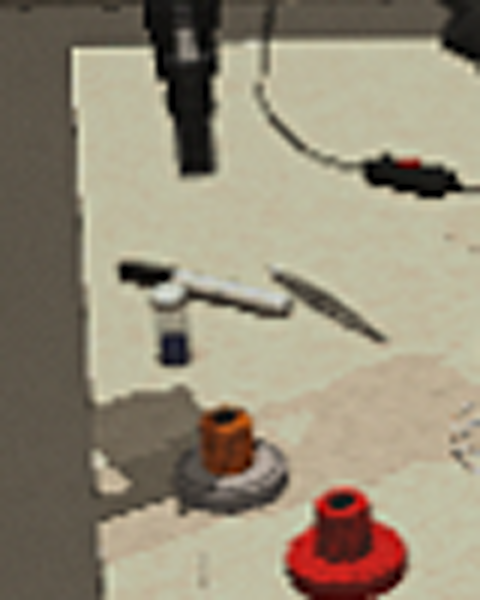

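View pics/t4.png

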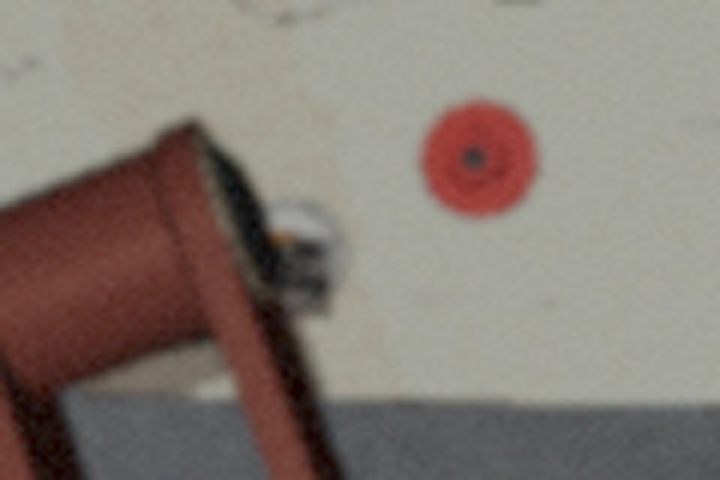

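```bash
python3 - <<'E'
from plant import manip
from h import *
t=manip.grab_frame("top"); s=manip.grab_frame("side")
cv2.imwrite("pics/s5.png",cv2.resize(s["img"][0:180,100:330,::-1],None,fx=3.4,fy=3.3,interpolation=2))
cv2.imwrite("pics/t5.png",cv2.resize(t["img"][200:400,150:400,::-1],None,fx=3,fy=3,interpolation=2))
print(proj(s,[.151,.606,.205]),proj(t,[.151,.606,.205]))
E
```

```text
[[173.24670187  94.05524322]] [[110.91622653 339.65293861]]
```

View pics/s5.png

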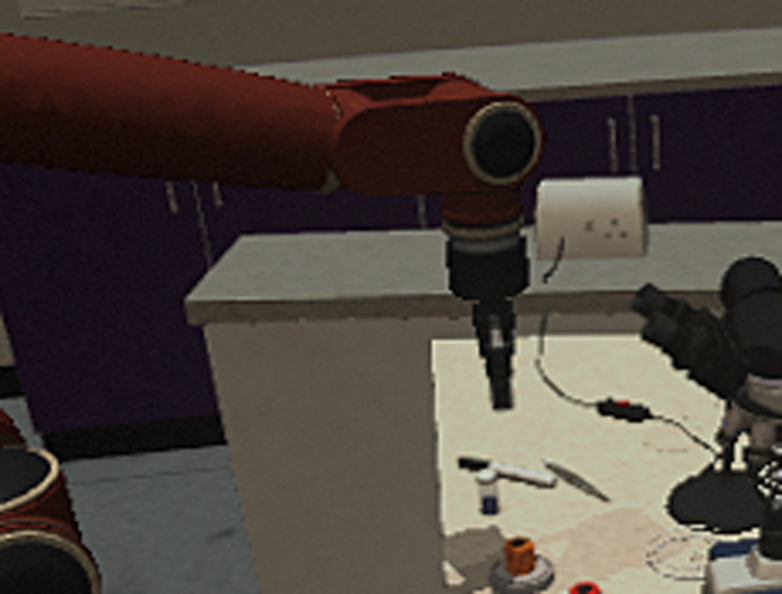

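View pics/t5.png

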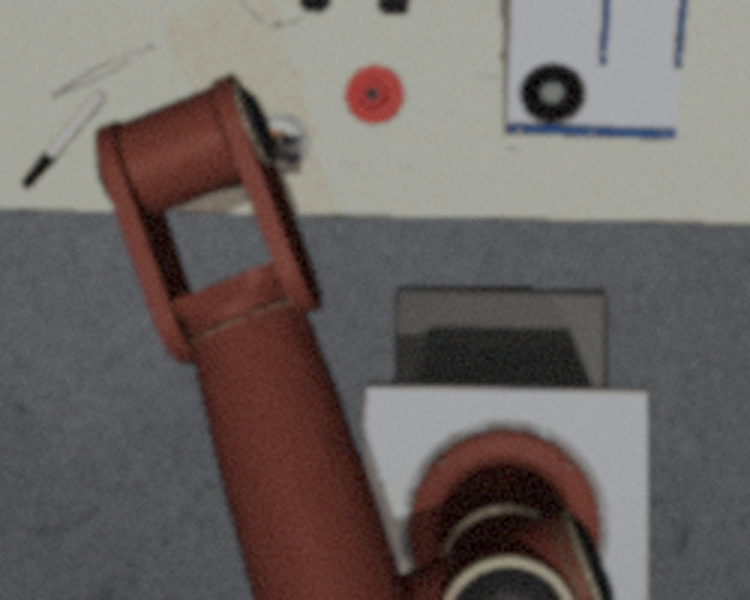

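Both views put the tool on the right vertical axis. In the side view, though, the shut fingertips appear about 6 px above the reported TCP, roughly 22 mm too high, so they closed over the top of the knob. I'll go down again with the gripper open, lower this time, and check the tip height in the image.

```bash
python3 -m crank '[[0,0,0,0],[0,0,2.5,0],[0,0,2.5,0],[0,0,2.5,0],[0,0,2.5,0],[0,0,2.5,0],[0,0,2,0],[0,0,1.2,0],[0,0,0,0],[0,0,0,0]]' 1; python3 st.py 421 263.5 21
python3 - <<'E'
from plant import manip
from h import *
t=manip.grab_frame("top"); s=manip.grab_frame("side")
T=manip.state()["tool_pos"]
for y,z in((0,0),(-.05,.013),(-.05,.035)): print(proj(s,T+[0,y,z]))
crop(s["img"],254,155,60,70,8,"pics/s6.png")
E
```

```text
time: 4.95
tool_pos: [0.4207, 0.263, 0.0235]
tool_rot: [-0.0, 0.707, 0.707, -0.001]
contact_force: [1.0, 0.4, -0.1]
gripper_width: 0.999
t 4.95 tcp [420.7 263.   23.5] yaw(x-axis)deg 90.01 F [ 1.   0.4 -0.1] g 0.999 j [ 0.41 -0.06  2.05  0.    1.15 -1.16]
shift cm tool: [0.05 0.03 0.25]
[[252.9900118  169.49823346]]
[[253.69950285 173.50088907]]
[[253.10161403 167.95588022]]
```

View pics/s6.png

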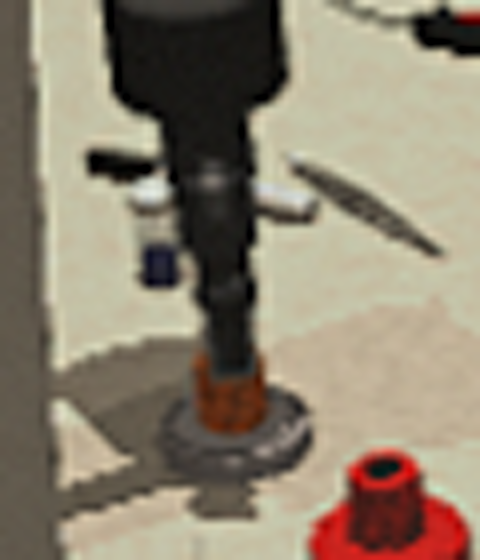

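```bash
python3 -m crank '[[0,0,1,0],[0,0,0.8,0],[0,0,0.4,0],[0,0,0,0],[0,0,0,0]]' 1; python3 st.py 421 263.5 0
python3 - <<'E'
from plant import manip
from h import *
s=manip.grab_frame("side")
T=manip.state()["tool_pos"]
for y,z in((0,0),(-.05,.013),(-.05,.035)): print(proj(s,T+[0,y,z]))
crop(s["img"],254,155,60,70,8,"pics/s7.png")
E
```

```text
time: 5.47
tool_pos: [0.4205, 0.263, 0.0012]
tool_rot: [-0.0, 0.707, 0.707, -0.001]
contact_force: [0.4, -0.4, 0.1]
gripper_width: 1.001
t 5.47 tcp [420.5 263.    1.2] yaw(x-axis)deg 90.02 F [ 0.4 -0.4  0.1] g 1.001 j [ 0.41 -0.03  2.06  0.    1.11 -1.16]
shift cm tool: [0.05 0.05 0.12]
[[253.25529569 175.36357656]]
[[253.96893125 179.51408412]]
[[253.37561202 174.05663968]]
```

View pics/s7.png

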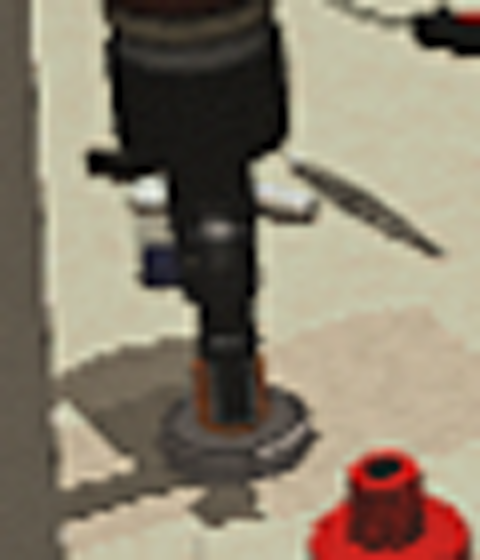

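```bash
python3 -m crank '[[0,0.05,0.4,0],[0,0,0.3,0],[0,0,0,0]]' 1; python3 st.py 421 263.5 0;  python3 -m crank '[[0,0,0,0],[0,0,0,0],[0,0,0,0],[0,0,0,0],[0,0,0,0],[0,0,0,0],[0,0,0,0],[0,0,0,0]]' 0
```

```text
time: 5.77
tool_pos: [0.421, 0.2629, -0.0059]
tool_rot: [-0.0, 0.707, 0.707, -0.0]
contact_force: [-0.3, 0.2, -0.0]
gripper_width: 1.005
t 5.77 tcp [421.  262.9  -5.9] yaw(x-axis)deg 90.01 F [-0.3  0.2 -0. ] g 1.005 j [ 0.41 -0.01  2.06 -0.    1.09 -1.16]
shift cm tool: [ 0.06 -0.   -0.59]
time: 6.43
tool_pos: [0.4219, 0.2633, -0.0049]
tool_rot: [0.0, 0.707, 0.707, 0.0]
contact_force: [-0.1, 0.0, 2.7]
gripper_width: 0.329
```

```bash
python3 -m crank '[[0,0,-1,0],[0,0,-2,0],[0,0,-2.5,0],[0,0,-2.5,0],[0,0,-2.5,0],[0,0,-2.5,0],[0,0,-2,0],[0,0,0,0],[0,0,0,0]]'; python3 st.py 594 -139.5 150
python3 - <<'E'
from plant import manip
from h import *
t=manip.grab_frame("top"); s=manip.grab_frame("side")
T=manip.state()["tool_pos"]
for z in(0,.014,.046): print(z,proj(s,T+[0,0,z]))
crop(s["img"],250,125,60,70,8,"pics/s8.png");crop(t["img"],240,245,60,60,8,"pics/t8.png")
E
```

```text
time: 7.18
tool_pos: [0.4217, 0.2633, 0.1454]
tool_rot: [0.0, 0.707, 0.707, 0.001]
contact_force: [-0.5, -0.2, -3.9]
gripper_width: 0.331
t 7.18 tcp [421.7 263.3 145.4] yaw(x-axis)deg 90.02 F [-0.5 -0.2 -3.9] g 0.331 j [ 0.41 -0.22  1.97  0.    1.39 -1.16]
shift cm tool: [-40.28  17.22  -0.46]
0 [[249.19177335 139.98009304]]
0.014 [[248.79489745 136.27095923]]
0.046 [[247.87725405 127.66361337]]
```

View pics/s8.png

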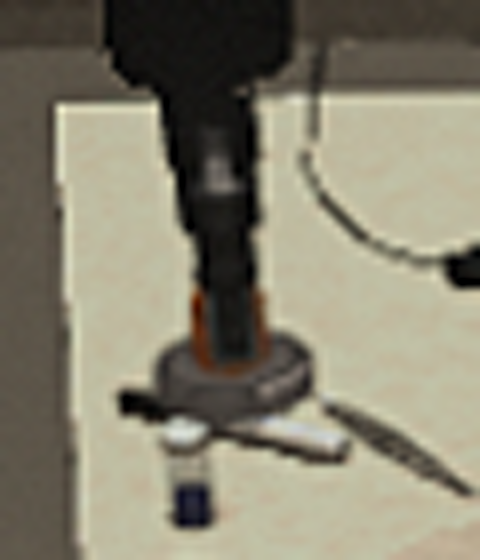

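View pics/t8.png

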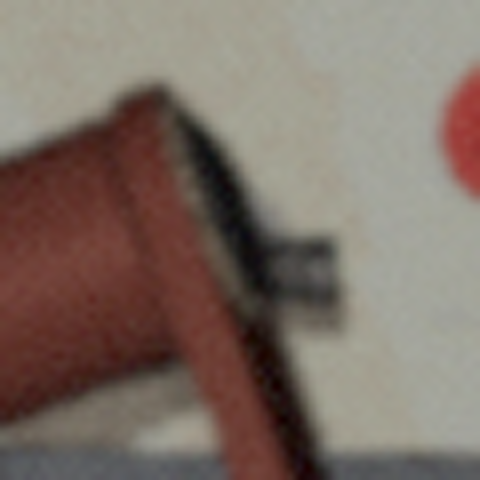

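```bash
python3 -m crank '[[-2,0,-1,0],[-3,0,-1,0],[-3.8,0,-1,0],[-3.8,0,0,0],[-3.8,0,0,0],[-3.8,0,0,0],[-3.8,0,0,0],[-3.8,0,0,0],[-3.8,0,0,0],[-3,0,0,0]]'; python3 st.py 594 -139.5 175
```

```text
time: 8.12
tool_pos: [0.4198, -0.0849, 0.1721]
tool_rot: [-0.002, 0.708, 0.707, -0.001]
contact_force: [0.6, 0.5, -2.9]
gripper_width: 0.334
t 8.12 tcp [419.8 -84.9 172.1] yaw(x-axis)deg 89.93 F [ 0.6  0.5 -2.9] g 0.334 j [-0.37 -0.43  2.09 -0.    1.49 -1.94]
shift cm tool: [-5.44 17.43 -0.36]
```

```bash
python3 -m crank '[[-2.5,1,0,0],[-2.5,2,0,0],[-0.45,3.5,0,0],[0,3.5,0,0],[0,3.5,0,0],[0,2.4,0.8,0],[0,0,1.2,0],[0,0,1.2,0],[0,0,0,0],[0,0,0,0]]'; python3 st.py 579 -139.5 98
python3 - <<'E'
from plant import manip
from h import *
t=manip.grab_frame("top"); s=manip.grab_frame("side")
crop(s["img"],310,190,110,100,7,"pics/s9.png");crop(t["img"],345,215,100,80,7,"pics/t9.png")
E
```

```text
time: 8.95
tool_pos: [0.578, -0.1366, 0.1396]
tool_rot: [-0.003, 0.707, 0.707, -0.001]
contact_force: [0.1, -0.3, -2.0]
gripper_width: 0.331
t 8.95 tcp [ 578.  -136.6  139.6] yaw(x-axis)deg 90.0 F [ 0.1 -0.3 -2. ] g 0.331 j [-0.36  0.03  1.75 -0.    1.37 -1.93]
shift cm tool: [-0.29  0.12  4.16]
```

View pics/s9.png

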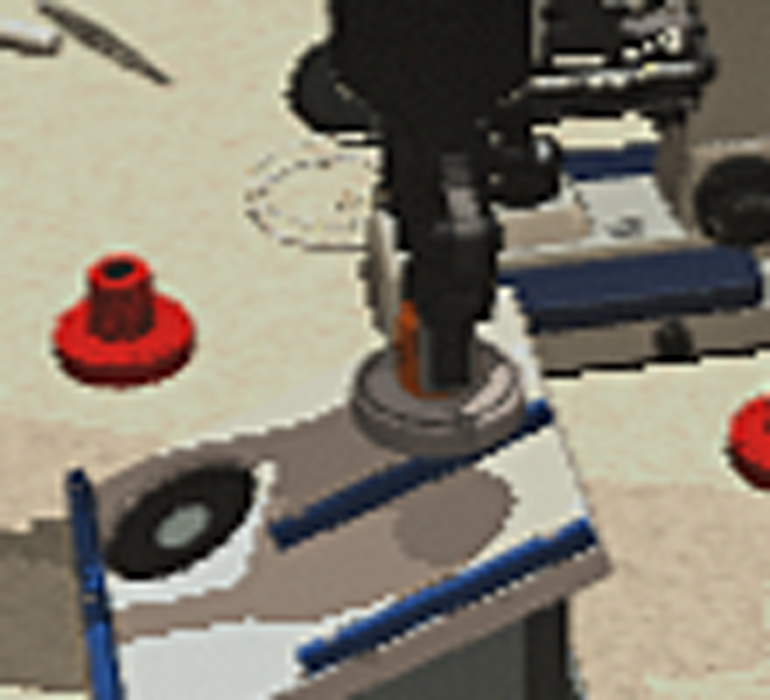

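View pics/t9.png

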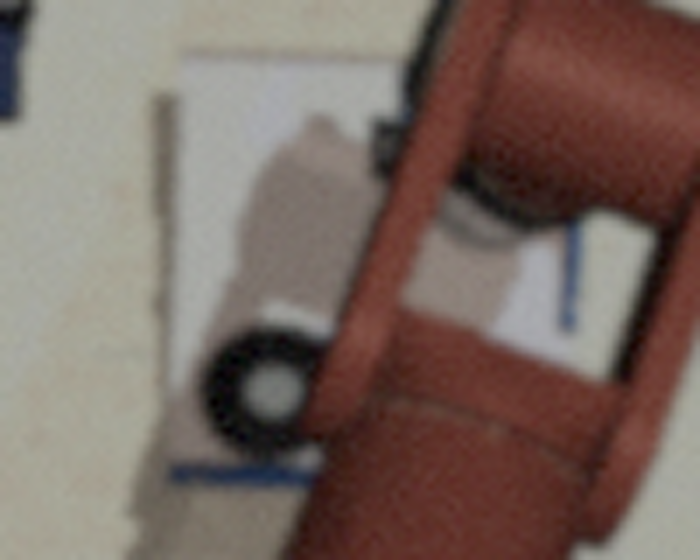

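```bash
cat > ov.py <<'E'
from plant import manip
from h import *
import sys
name=sys.argv[1]; tilt=float(sys.argv[2]) if len(sys.argv)>2 else 0
p=np.load("feeder.npy"); Rd,o=deckpose(*p)
T=manip.state()["tool_pos"]; a=np.linspace(0,6.28,60)
out=[]
for cn,(u,v) in (("top",(345,215)),("side",(310,190))):
    f=manip.grab_frame(cn); S=6; W,H=64,96
    if cn=="side": u,v=310,190
    else: u,v=345,215
    u0,v0=u-W//2-0,v-H//2
    im=cv2.resize(f["img"][v0:v0+H,u0:u0+W,::-1],None,fx=S,fy=S,interpolation=2)
    def L(P,c,cl=True):
        q=proj(f,P); cv2.polylines(im,[np.round((q-[u0,v0]+.5)*S-.5).astype(int)],cl,c,1)
    if tilt==0:
        for z in(.005,.019): L([T+[.034*np.cos(k),.034*np.sin(k),z] for k in a],(0,255,0))
    for y in(-12,-88): L([o+Rd@(np.array(q)/1000) for q in((-20,y,12),(105,y,12),(105,y,0),(-20,y,0))],(0,0,255))
    out.append(im)
cv2.imwrite(name,np.hstack(out))
E
python3 ov.py pics/o1.png
```

```text
(no output)
```

View pics/o1.png

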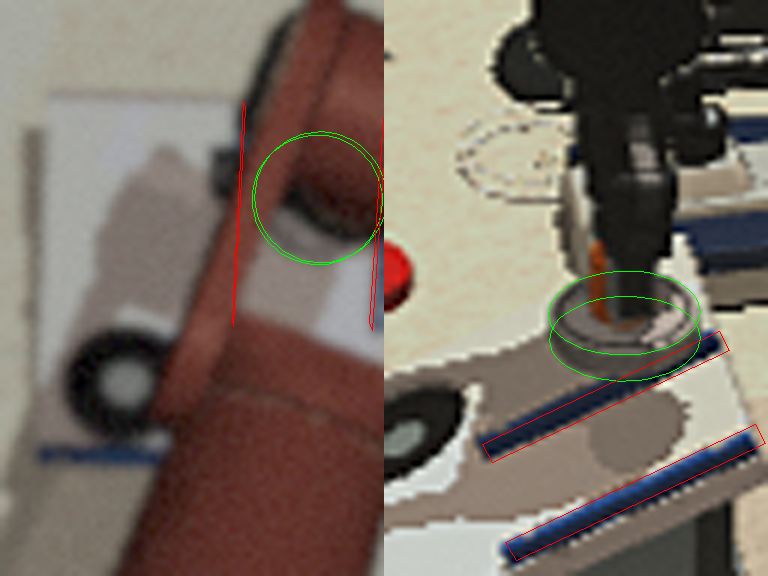

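```bash
python3 -m crank '[[-0.29,0.12,0.5,0],[0,0,1,0],[0,0,1,0],[0,0,0.8,0],[0,0,0.4,0],[0,0,0,0],[0,0,0,0]]'; python3 st.py 579 -139.5 83;python3 ov.py pics/o2.png
```

```text
time: 9.73
tool_pos: [0.5814, -0.1401, 0.1049]
tool_rot: [-0.001, 0.707, 0.707, -0.0]
contact_force: [-0.1, -0.4, -2.3]
gripper_width: 0.33
t 9.73 tcp [ 581.4 -140.1  104.9] yaw(x-axis)deg 90.02 F [-0.1 -0.4 -2.3] g 0.33 j [-0.36  0.07  1.77 -0.    1.3  -1.93]
shift cm tool: [ 0.06 -0.24  2.19]
```

View pics/o2.png

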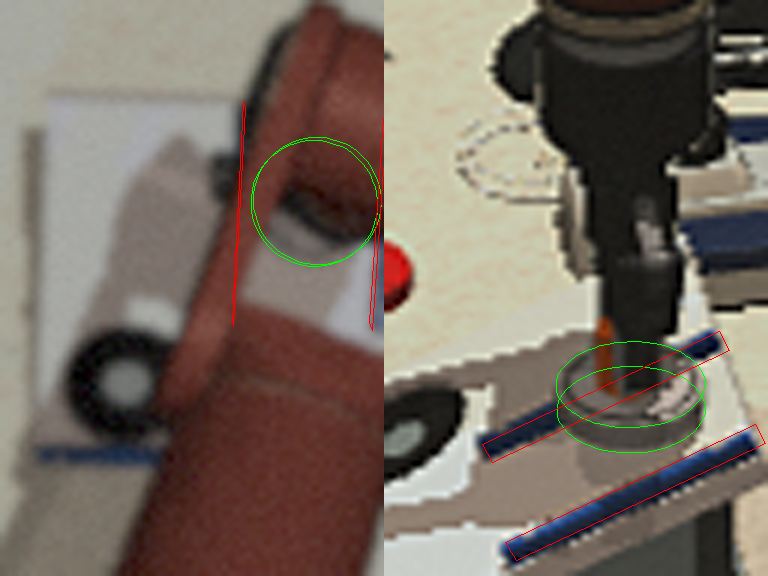

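```bash
python3 -m crank '[[0.05,-0.1,0.3,0],[0,0,0.3,0],[0,0,0.2,0],[0,0,0.2,0],[0,0,0,0]]'; python3 st.py 579 -139.5 83;  python3 -m crank '[[0,0,0.2,0],[0,0,0.2,0],[0,0,0.2,0],[0,0,0,0]]'; python3 st.py 579 -139.5 83; python3 ov.py pics/o3.png
```

```text
time: 10.25
tool_pos: [0.5804, -0.1396, 0.0952]
tool_rot: [-0.0, 0.707, 0.707, -0.0]
contact_force: [-0.1, 0.4, -2.7]
gripper_width: 0.328
t 10.25 tcp [ 580.4 -139.6   95.2] yaw(x-axis)deg 90.02 F [-0.1  0.4 -2.7] g 0.328 j [-0.36  0.08  1.78 -0.    1.29 -1.93]
shift cm tool: [ 0.01 -0.14  1.22]
time: 10.58
tool_pos: [0.5815, -0.1405, 0.0919]
tool_rot: [0.001, 0.707, 0.707, 0.0]
contact_force: [-3.5, 1.4, 5.1]
gripper_width: 0.331
t 10.58 tcp [ 581.5 -140.5   91.9] yaw(x-axis)deg 90.02 F [-3.5  1.4  5.1] g 0.331 j [-0.36  0.08  1.78 -0.    1.28 -1.93]
shift cm tool: [ 0.1  -0.26  0.89]
```

View pics/o3.png

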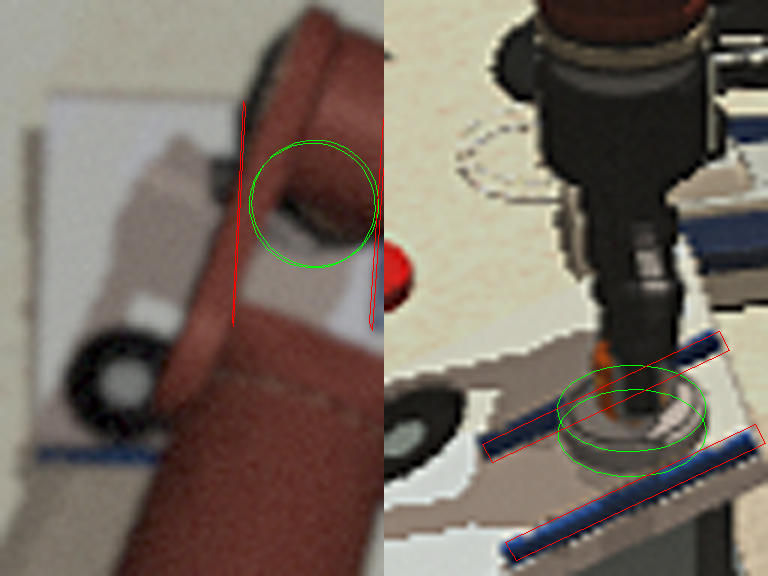

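```bash
for i in 1; do python3 -m crank '[[0,0,0.2,0],[0,0,0.2,0],[0,0,0,0]]'; done; python3 st.py 579 -139.5 83;  python3 ov.py pics/o4.png 1
```

```text
time: 10.93
tool_pos: [0.5815, -0.1405, 0.0877]
tool_rot: [0.001, 0.707, 0.707, 0.0]
contact_force: [-3.7, -0.4, 5.4]
gripper_width: 0.328
t 10.93 tcp [ 581.5 -140.5   87.7] yaw(x-axis)deg 90.01 F [-3.7 -0.4  5.4] g 0.328 j [-0.36  0.09  1.78 -0.    1.27 -1.93]
shift cm tool: [ 0.1  -0.25  0.47]
```

View pics/o4.png

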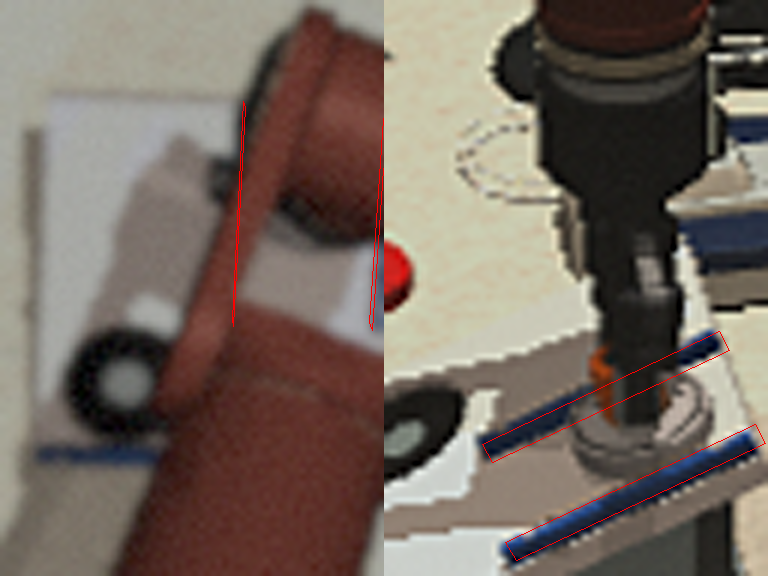

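The carrier is pivoting in the pads onto the slope at about 8 N, so I'm continuing down.

```bash
python3 -m crank '[[0,0,0.2,0],[0,0,0,0]]';python3 -m crank '[[0,0,0.2,0],[0,0,0,0]]';  python3 ov.py pics/o5.png 1
```

```text
time: 11.2
tool_pos: [0.5814, -0.1404, 0.0853]
tool_rot: [0.001, 0.707, 0.707, 0.0]
contact_force: [-3.2, -0.2, 5.2]
gripper_width: 0.33
time: 11.37
tool_pos: [0.5814, -0.1403, 0.0831]
tool_rot: [0.001, 0.707, 0.707, 0.0]
contact_force: [-3.2, 0.2, 5.4]
gripper_width: 0.333
```

View pics/o5.png

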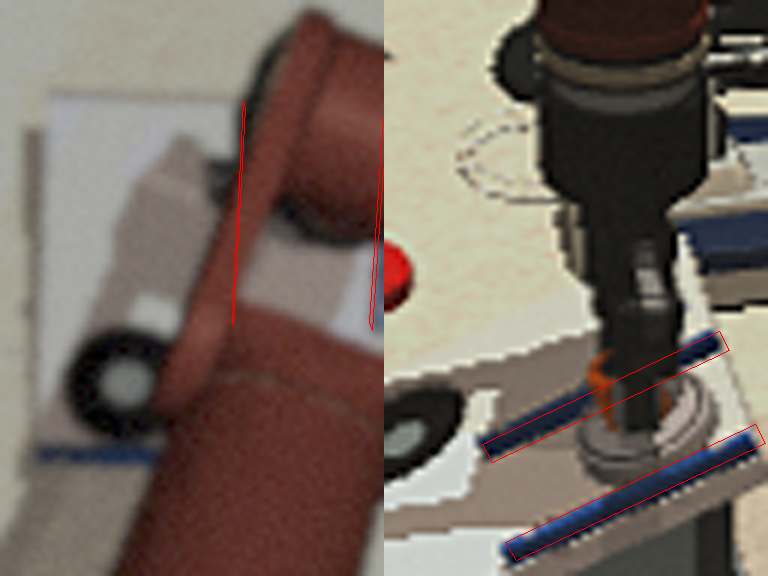

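```bash
python3 -m crank '[[0,0,0.15,0],[0,0,0,0]]';python3 -m crank '[[0,0,0.15,0],[0,0,0,0]]'; python3 ov.py pics/o6.png 1
```

```text
time: 11.63
tool_pos: [0.5814, -0.1403, 0.082]
tool_rot: [0.001, 0.707, 0.707, 0.0]
contact_force: [-4.3, 0.1, 7.5]
gripper_width: 0.334
time: 11.8
tool_pos: [0.5816, -0.1405, 0.0819]
tool_rot: [0.001, 0.707, 0.707, -0.0]
contact_force: [-8.4, 0.2, 12.3]
gripper_width: 0.33
```

View pics/o6.png

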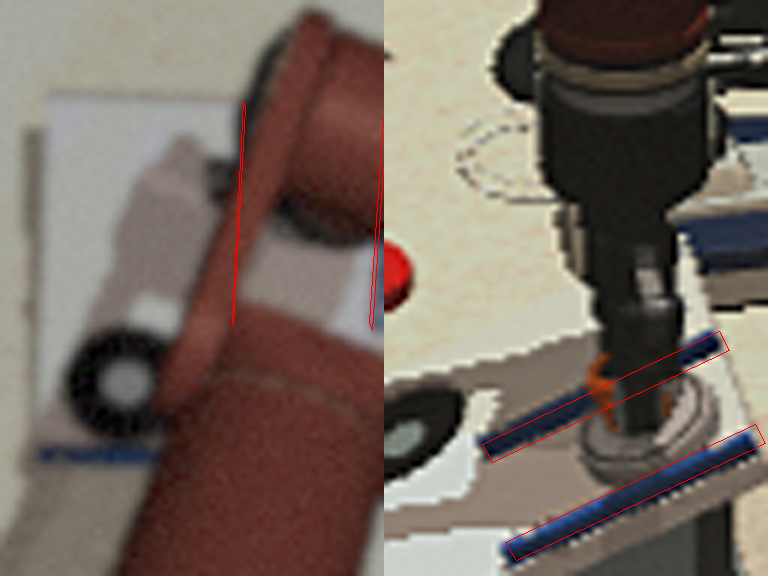

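Force has risen with the disc flat on the deck (tilted ellipse parallel to the lane). I'll ease off the press and release.

```bash
python3 -m crank '[[0,0,-0.12,0],[0,0,0,0]]';python3 -m crank '[[0,0,0,0],[0,0,0,0],[0,0,0,0],[0,0,0,0],[0,0,0,0],[0,0,0,0],[0,0,0,0],[0,0,0,0]]' 0.62; python3 st.py; python3 ov.py pics/o7.png 1
```

```text
time: 12.07
tool_pos: [0.5816, -0.1404, 0.082]
tool_rot: [0.001, 0.707, 0.707, 0.0]
contact_force: [-3.2, 0.0, 7.3]
gripper_width: 0.327
time: 12.73
tool_pos: [0.5807, -0.1397, 0.0798]
tool_rot: [-0.0, 0.707, 0.707, -0.0]
contact_force: [-0.4, -0.5, 0.3]
gripper_width: 0.621
t 12.73 tcp [ 580.7 -139.7   79.8] yaw(x-axis)deg 90.01 F [-0.4 -0.5  0.3] g 0.621 j [-0.36  0.1   1.78  0.    1.26 -1.93]
```

View pics/o7.png

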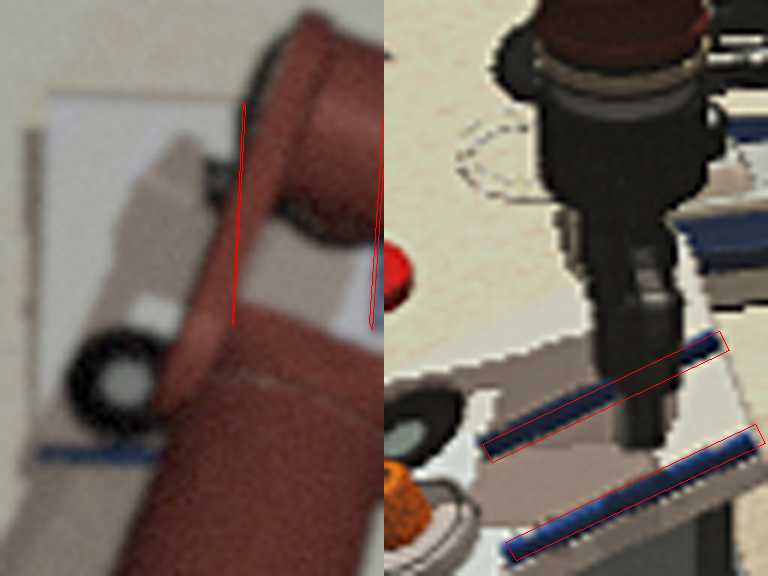

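It slid down cleanly. Before nudging I'll calibrate the tip height: with the fingers shut, touch the empty lane deck lightly right here.

```bash
python3 -m crank '[[0,0,0,0],[0,0,0,0],[0,0,0,0],[0,0,0,0],[0,0,0,0],[0,0,0,0],[0,0,0.4,0]]' 0; for i in 1 2; do python3 -m crank '[[0,0,0.2,0],[0,0,0,0]]'|head -4|tail -3; done
python3 - <<'E'
from plant import manip
from h import *
s=manip.grab_frame("side");crop(s["img"],300,195,110,90,7,"pics/s10.png")
E
```

```text
time: 13.42
tool_pos: [0.5815, -0.14, 0.0767]
tool_rot: [0.001, 0.707, 0.707, 0.0]
contact_force: [-0.3, -0.9, -0.3]
gripper_width: -0.004
tool_pos: [0.5802, -0.1395, 0.0729]
tool_rot: [-0.001, 0.707, 0.707, -0.0]
contact_force: [0.0, 0.3, 0.1]
tool_pos: [0.5805, -0.1397, 0.0714]
tool_rot: [-0.0, 0.707, 0.707, -0.0]
contact_force: [-0.5, 1.1, -0.7]
```

View pics/s10.png

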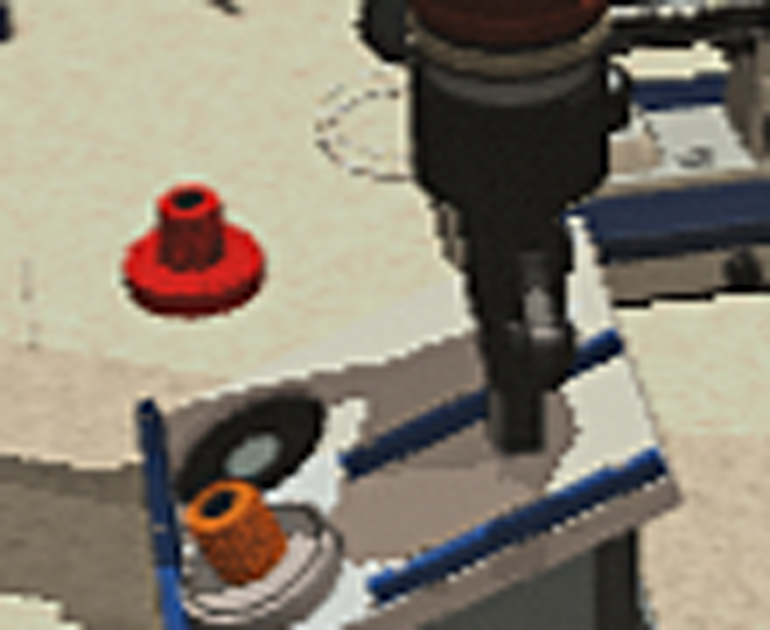

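```bash
for i in 1; do python3 -m crank '[[0,0,0.2,0],[0,0,0.1,0],[0,0,0,0]]'|sed -n '2p;4p';  python3 -m crank '[[0,0,0.2,0],[0,0,0,0]]'|sed -n '2p;4p'; python3 -m crank '[[0,0,0.15,0],[0,0,0,0]]'|sed -n '2p;4p';done
```

```text
tool_pos: [0.5806, -0.1397, 0.0686]
contact_force: [-0.8, 0.6, -0.1]
tool_pos: [0.5805, -0.1397, 0.0665]
contact_force: [0.4, 0.0, -1.4]
tool_pos: [0.5807, -0.1398, 0.0654]
contact_force: [0.2, 0.4, 0.4]
```

```bash
python3 -m crank '[[0,0,0.15,0],[0,0,0,0]]'|sed -n '2p;4p';  python3 -m crank '[[0,0,0.15,0],[0,0,0,0]]'|sed -n '2p;4p'
```

```text
tool_pos: [0.5809, -0.1398, 0.0652]
contact_force: [-3.4, 0.6, 6.1]
tool_pos: [0.581, -0.1399, 0.065]
contact_force: [-7.0, 1.9, 11.4]
```

```bash
python3 - <<'E'
from plant import manip
from h import *
s=manip.grab_frame("side");crop(s["img"],315,185,60,60,10,"pics/s11.png")
E
```

```text
(no output)
```

View pics/s11.png

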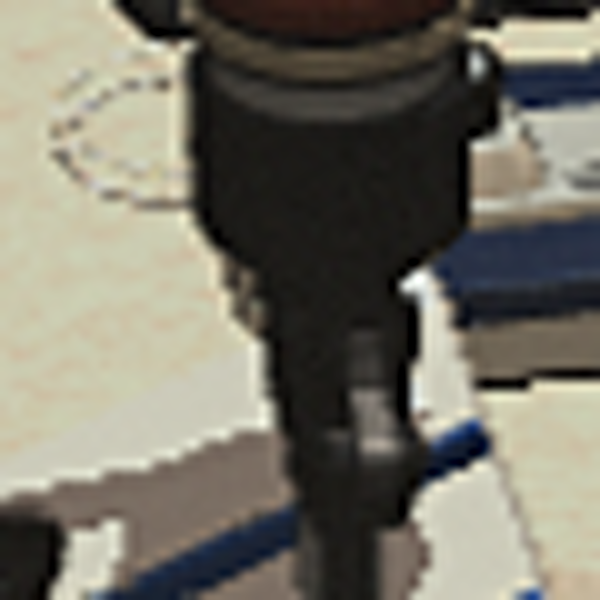

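Contact came at reported z = 65.2 mm, so the true tip sits 25.0 mm above the reported TCP. I'll now go to the right of the carrier, beside the deck.

```bash
python3 -m crank '[[0,0,-1.5,0],[0,0,-3,0],[0,0,-3,0],[-1,-1,-1.5,0],[-2.5,-3,0,0],[-3,-3,0,0],[0,-2.8,0,0],[0,0,0,0],[0,0,0,0]]' 0; python3 st.py 482.5 -206 26
python3 - <<'E'
from plant import manip
from h import *
t=manip.grab_frame("top"); s=manip.grab_frame("side")
crop(s["img"],300,205,110,100,7,"pics/s12.png");crop(t["img"],365,215,130,80,6,"pics/t12.png")
p=np.load("feeder.npy"); Rd,o=deckpose(*p)
a=np.linspace(0,6.28,60)
im=cv2.imread("pics/s12.png")
for r,z in((34,0),(34,14),(15,46)):
    q=proj(s,[o+Rd@(np.array([-61.5+r*np.cos(k),-50+r*np.sin(k),z])/1000) for k in a])
    cv2.polylines(im,[np.round((q-[245,155]+.5)*7-.5).astype(int)],True,(0,255,0),1)
cv2.imwrite("pics/s12.png",im)
E
```

```text
time: 15.52
tool_pos: [0.4824, -0.2045, 0.1522]
tool_rot: [0.0, 0.708, 0.707, 0.0]
contact_force: [1.5, -0.3, 0.3]
gripper_width: 0.002
t 15.52 tcp [ 482.4 -204.5  152.2] yaw(x-axis)deg 89.91 F [ 1.5 -0.3  0.3] g 0.002 j [-0.54 -0.15  1.9   0.    1.39 -2.11]
shift cm tool: [-1.500e-01  1.000e-02  1.262e+01]
```

View pics/s12.png

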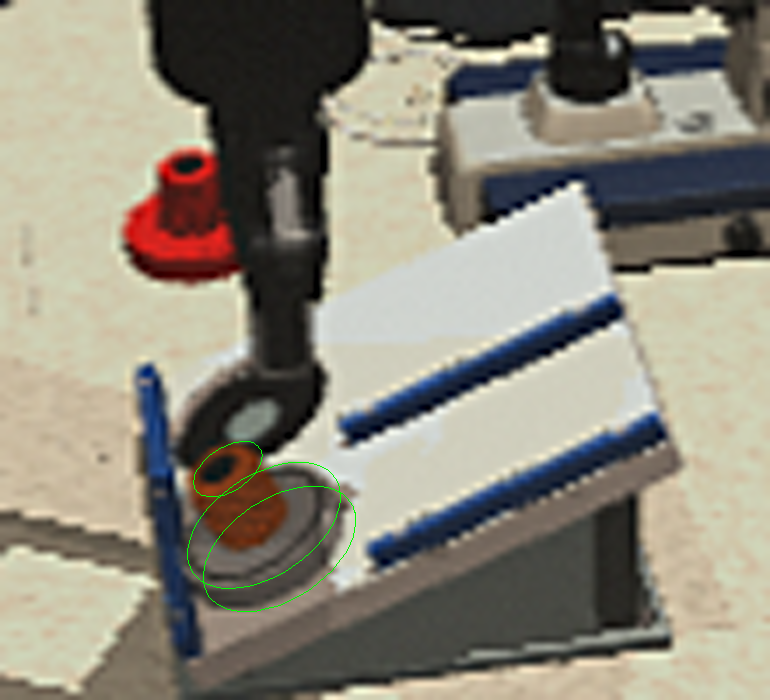

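View pics/t12.png

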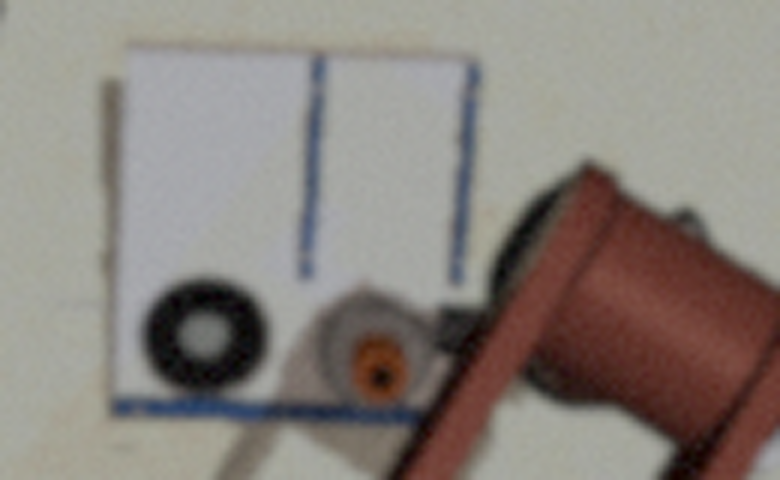

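The carrier rests flat against the stop at lane_stop, and the overlay agrees to about 1 mm. Lowering beside the deck's right edge.

```bash
python3 -m crank '[[-0.2,0,2,0],[0,0,3,0],[0,0,3,0],[0,0,2.4,0],[0,0,1.4,0],[0,0,0.8,0],[0,0,0,0],[0,0,0,0]]' 0; python3 st.py 482.5 -200 25.5
python3 - <<'E'
from plant import manip
from h import *
s=manip.grab_frame("side")
crop(s["img"],300,205,110,100,7,"pics/s13.png")
E
```

```text
time: 16.28
tool_pos: [0.4842, -0.2062, 0.0268]
tool_rot: [0.0, 0.707, 0.708, 0.0]
contact_force: [0.5, -0.7, -0.1]
gripper_width: 0.001
t 16.28 tcp [ 484.2 -206.2   26.8] yaw(x-axis)deg 90.06 F [ 0.5 -0.7 -0.1] g 0.001 j [-0.54  0.    1.98  0.    1.16 -2.12]
shift cm tool: [ 0.62 -0.17  0.13]
```

View pics/s13.png

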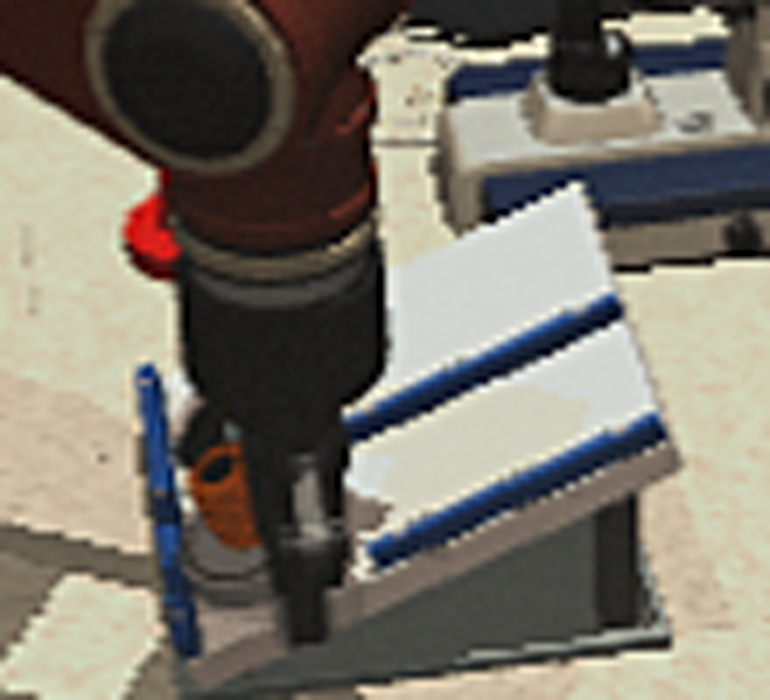

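```bash
python3 -m crank '[[0.5,-0.17,0.1,0],[0.5,0,0,0],[0.4,0,0,0],[0,0,0,0]]'|sed -n '2p;4p'; for i in 1; do python3 -m crank '[[0.3,0,0,0],[0,0,0,0]]'|sed -n '2p;4p';python3 -m crank '[[0.3,0,0,0],[0,0,0,0]]'|sed -n '2p;4p';python3 -m crank '[[0.3,0,0,0],[0,0,0,0]]'|sed -n '2p;4p';done
```

```text
tool_pos: [0.4818, -0.1915, 0.026]
contact_force: [-0.4, 1.0, 1.0]
tool_pos: [0.4817, -0.1888, 0.0256]
contact_force: [0.2, 0.3, -0.3]
tool_pos: [0.4816, -0.1859, 0.0254]
contact_force: [-0.1, -0.2, -0.2]
tool_pos: [0.4816, -0.1829, 0.0254]
contact_force: [0.7, -0.1, -0.4]
```

```bash
cat > look.py <<'E'
from plant import manip
from h import *
import sys
n=sys.argv[1]
p=np.load("feeder.npy"); Rd,o=deckpose(*p); a=np.linspace(0,6.28,60)
t=manip.grab_frame("top"); s=manip.grab_frame("side")
crop(s["img"],285,210,60,70,7,"pics/a.png");crop(t["img"],345,225,50,70,7,"pics/b.png")
A=cv2.imread("pics/a.png");B=cv2.imread("pics/b.png")
if len(sys.argv)>2:
    y0=float(sys.argv[2])
    for im,f,u0,v0 in((A,s,255,175),(B,t,320,190)):
        for r,z in((34,14),(15,46)):
            q=proj(f,[o+Rd@(np.array([-61.5+r*np.cos(k),y0+r*np.sin(k),z])/1000) for k in a])
            cv2.polylines(im,[np.round((q-[u0,v0]+.5)*7-.5).astype(int)],True,(0,255,0),1)
cv2.imwrite(f"pics/{n}.png",np.hstack([A,B]))
s=manip.state();print(s["time"],s["tool_pos"].round(4),s["contact_force"].round(1))
E
python3 look.py l1 -47
```

```text
17.2667 [ 0.4816 -0.1832  0.0254] [0.2 0.5 0.9]
```

View pics/l1.png

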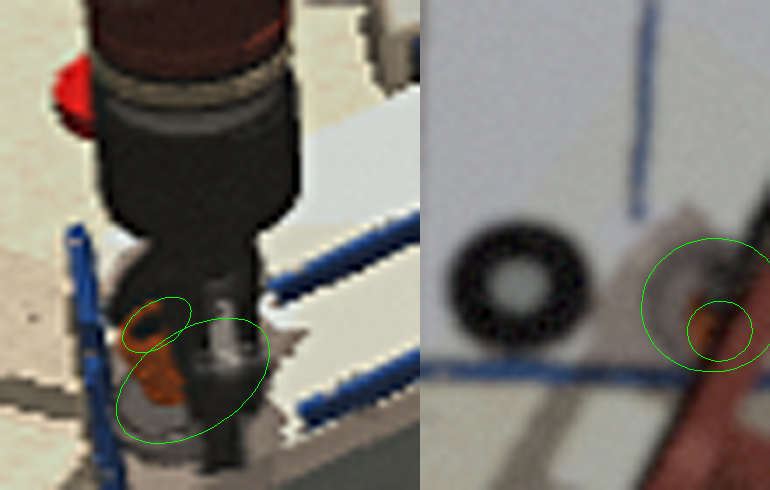

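```bash
python3 -m crank '[[0.3,0,0,0],[0.3,0,0,0],[0.3,0,0,0],[0.3,0,0,0],[0,0,0,0]]'|sed -n '2p;4p'; python3 look.py l2 -42
```

```text
tool_pos: [0.4815, -0.1705, 0.0253]
contact_force: [0.5, -1.1, -0.5]
17.7833 [ 0.4815 -0.1709  0.0253] [0.5 0.2 0.6]
```

View pics/l2.png

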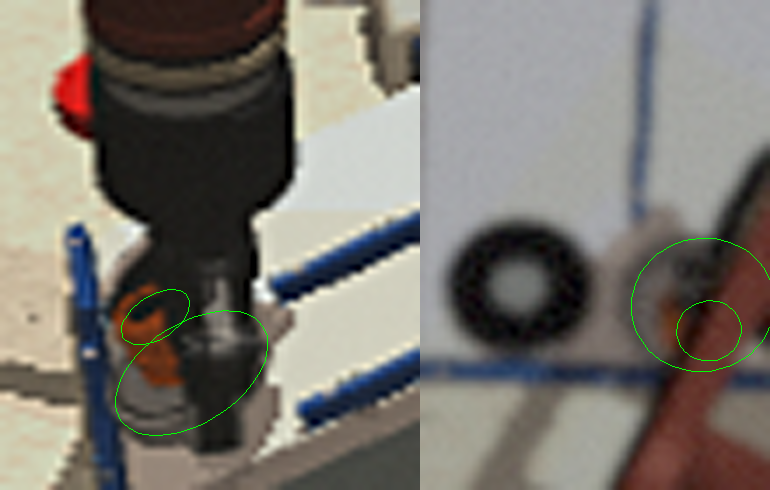

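```bash
python3 -m crank '[[0.35,0,0,0],[0.35,0,0,0],[0.35,0,0,0],[0.35,0,0,0],[0.35,0,0,0],[0.35,0,0,0],[0.35,0,0,0],[0.35,0,0,0],[0.3,0,0,0],[0.3,0,0,0]]'|sed -n '2p;4p'; python3 look.py l3 -3
```

```text
tool_pos: [0.4816, -0.1369, 0.0254]
contact_force: [0.7, -1.2, 1.2]
18.7167 [ 0.4814 -0.1367  0.0253] [0.2 0.3 0. ]
```

View pics/l3.png

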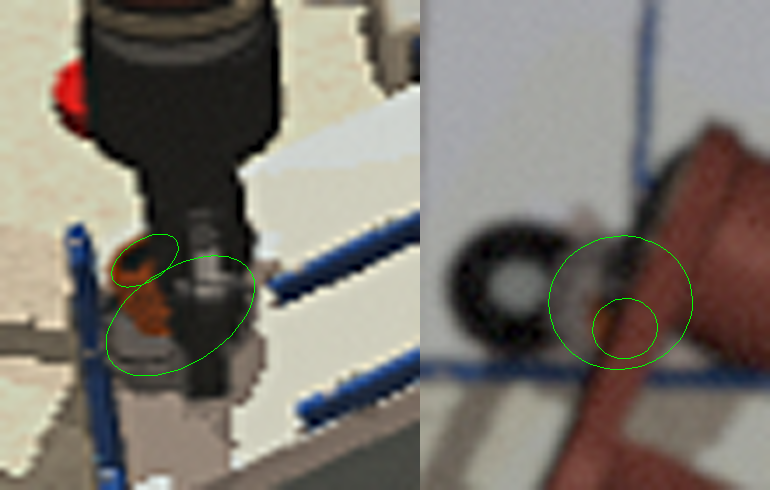

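```bash
python3 -m crank '[[0.3,0,0,0],[0.3,0,0,0],[0.3,0,0,0],[0.3,0,0,0],[0.3,0,0,0],[0.3,0,0,0],[0.3,0,0,0],[0.3,0,0,0]]'|sed -n '2p;4p'; python3 look.py l4 22
```

```text
tool_pos: [0.4815, -0.1128, 0.0253]
contact_force: [0.8, 0.3, -0.1]
19.4833 [ 0.4814 -0.1126  0.0252] [-0.3  0.1  0.2]
```

View pics/l4.png

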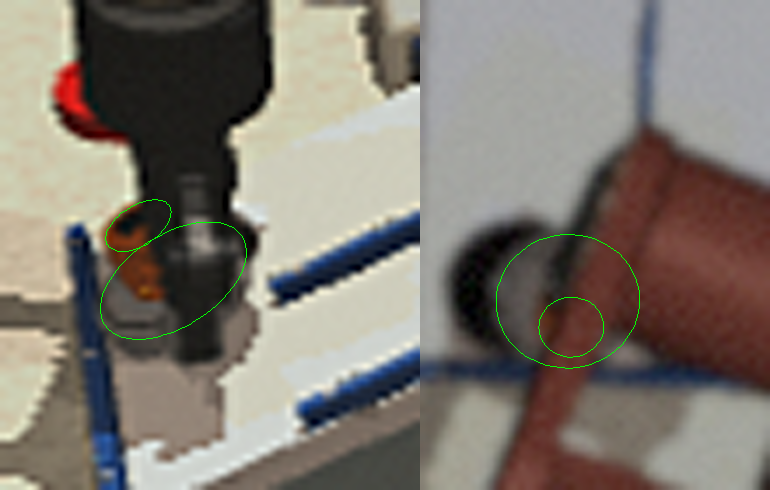

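```bash
python3 -m crank '[[0.25,0,0,0],[0.25,0,0,0],[0.25,0,0,0],[0.25,0,0,0],[0.2,0,0,0],[0,0,0,0]]'|sed -n '2p;4p'; python3 look.py l5 34
```

```text
tool_pos: [0.4815, -0.1008, 0.0253]
contact_force: [0.6, -1.1, 0.0]
20.0833 [ 0.4816 -0.1011  0.0254] [-0.  -0.4  0.2]
```

View pics/l5.png

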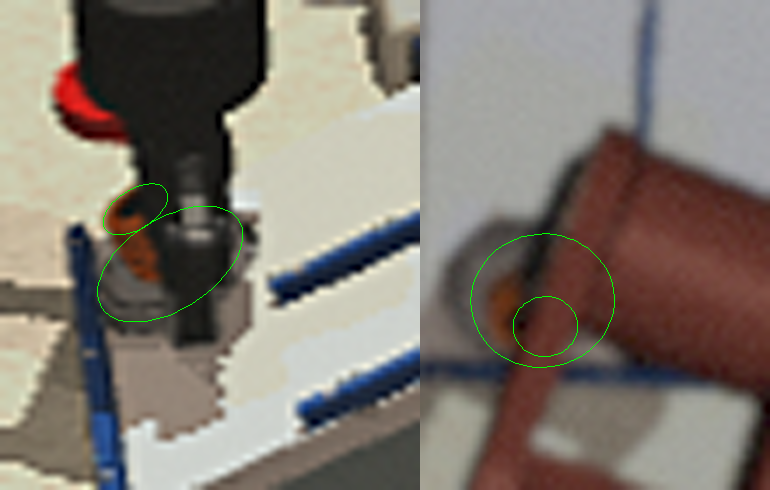

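The disc's left edge now sits at the nest rim, about 11 mm ahead of the pusher, so it seems to have dropped in. I'll back off, then lift and inspect.

```bash
python3 -m crank '[[-0.5,0,0,0],[-1,0,0,0],[-1,0,-0.5,0],[0,0,-2,0],[0,0,-3,0],[0,0,-3,0],[0,0,-3,0],[-1,0,-2,0],[-3,0,0,0],[-3,0,0,0]]'|sed -n '2p;4p';python3 -m crank '[[-3.5,0,0,0],[-3.5,0,0,0],[-3.5,0,0,0],[0,-2,-2,0],[0,-2,0,0],[0,0,0,0],[0,0,0,0]]'|sed -n '2p;4p'; cat > nest.py <<'E'
from plant import manip
from h import *
p=np.load("feeder.npy"); Rd,o=deckpose(*p); a=np.linspace(0,6.28,60)
t=manip.grab_frame("top"); s=manip.grab_frame("side")
cv2.imwrite("pics/fs.png",s["img"][:,:,::-1]);cv2.imwrite("pics/ft.png",t["img"][:,:,::-1])
rows=[]
for f,u0,v0 in((s,255,165),(t,310,200)):
    raw=cv2.resize(f["img"][v0:v0+55,u0:u0+55,::-1],None,fx=7,fy=7,interpolation=2); im=raw.copy()
    for r,z in((34,7),(15,39)):
        q=proj(f,[o+Rd@(np.array([-61+r*np.cos(k),45+r*np.sin(k),z])/1000) for k in a])
        cv2.polylines(im,[np.round((q-[u0,v0]+.5)*7-.5).astype(int)],True,(0,255,0),1)
    rows.append(np.vstack([raw,im])[:,:])
o2=np.hstack(rows); cv2.imwrite("pics/nest.png",cv2.resize(o2,None,fx=.75,fy=.75,interpolation=cv2.INTER_AREA))
E
python3 nest.py
```

```text
tool_pos: [0.4829, -0.1984, 0.1638]
contact_force: [-0.3, -0.3, -1.0]
tool_pos: [0.4411, -0.3025, 0.1809]
contact_force: [-0.4, 0.6, 0.7]
```

View pics/nest.png

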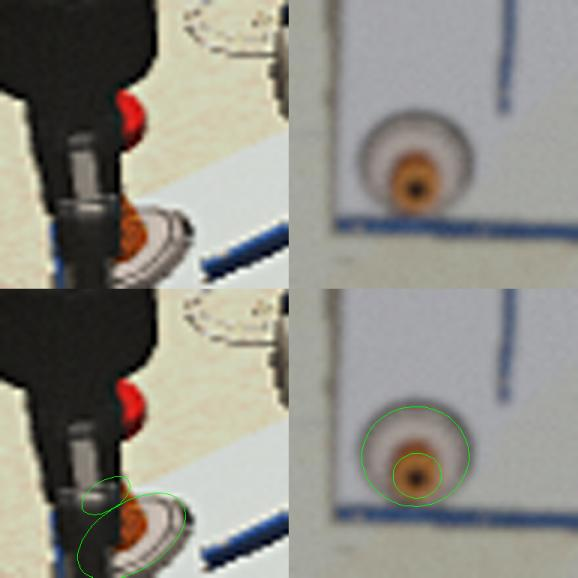

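View pics/fs.png

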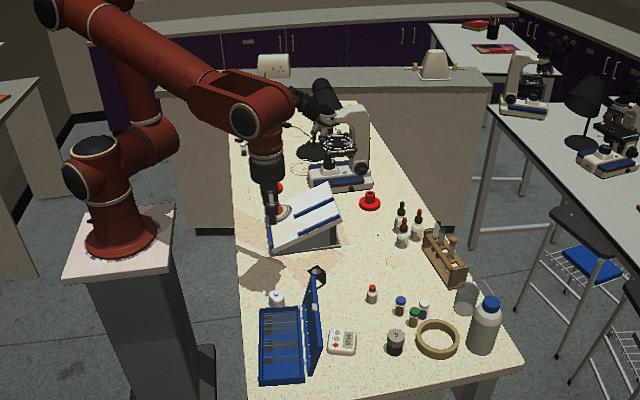

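View pics/ft.png

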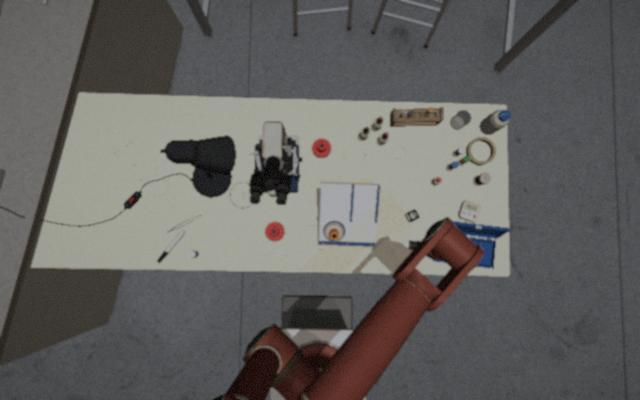

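```bash
python3 -m crank '[[0,-2,-2,0],[0,-3,-2,0],[0,-3,-2,0],[0,-2,-2,0],[0,0,0,0],[0,0,0,0]]'|sed -n '2p;4p'; python3 nest.py
```

```text
tool_pos: [0.3421, -0.3018, 0.2621]
contact_force: [0.2, 0.0, -0.5]
```

View pics/nest.png

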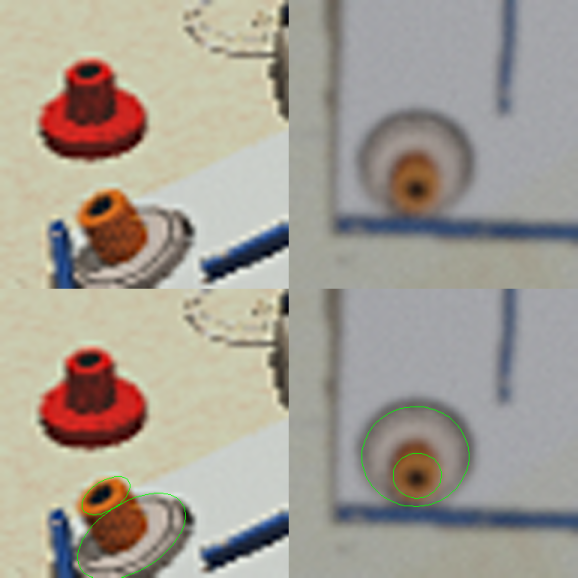

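```bash
python3 - <<'E'
from plant import manip
from h import *
p=np.load("feeder.npy"); Rd,o=deckpose(*p); a=np.linspace(0,6.28,60)
s=manip.grab_frame("side"); ims=[]
for dx,dz in((0,None),(-3,0),(-3,7)):
    u0,v0=262,185
    im=cv2.resize(s["img"][v0:v0+45,u0:u0+36,::-1],None,fx=7,fy=7,interpolation=2)
    if dz is not None:
        for r,z in((38,None),(34,7),(15,7),(15,39)):
            if z is None: z=0;c=(0,0,255)
            else: z=z+dz;c=(0,255,0)
            q=proj(s,[o+Rd@(np.array([-61+(dx if r<38 else 0)+r*np.cos(k),45+r*np.sin(k),z])/1000) for k in a])
            cv2.polylines(im,[np.round((q-[u0,v0]+.5)*7-.5).astype(int)],True,c,1)
    ims.append(im)
cv2.imwrite("pics/nest2.png",np.hstack(ims))
E
```

```text
(no output)
```

View pics/nest2.png

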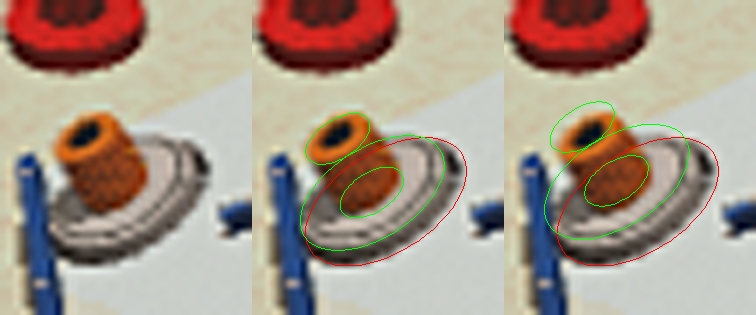

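```bash
python3 - <<'E'
from plant import manip
s=manip.state(); print(s["time"],s["tool_pos"],s["contact_force"]); print(manip.job_done())
E
```

```text
22.25 [ 0.34202042 -0.30063362  0.25894232] [ 0.2645224   0.40531378 -0.04268184]
the job is handed in; nothing more can be done
None
```

The carrier is in the nest and the job is handed in, at 22.3 s on the robot's clock. I gripped the steel carrier by its knob and lowered it into the top of the lane until it lay flat on the slope, then let go. It slid down to the stop by itself. With shut fingers I nudged its rim along the stop until it dropped into the nest, then backed off.

**Final checks:**
- **In the nest:** in both cameras the carrier matches a carrier lying flat and centred, to about 1 pixel (3 mm). Drawn 7 mm higher, at deck level, it clearly does not match. A tilt of a few degrees would not show up at this resolution.
- **Surroundings:** nothing else looks moved in the last full pictures. The arm stands clear with no contact force.
- **Forces:** the highest contact reading I saw was about 14 N, while pressing the carrier flat on the slope and in one light touch on the deck.

**What went wrong or disagreed:**
- **First grasp missed:** the fingers shut above the knob. The fingertips really sit about 25 mm higher than the reported TCP. I saw this in the pictures, confirmed it with that touch on the deck, and corrected for it.
- **Early drop:** the carrier dropped into the nest about 11 mm sooner than I expected, so I stopped pushing there.

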